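Press a spice tin's lid home with a locking lid press

TASK

Close the spice tin with the locking lid press: gently push the tin along its guides fully home against the press's back stop, then squeeze the blue handle down over centre until it locks, so that the jaw presses the tin's lid fully home. Then flick the red release lever, without prying at the handle, so that the handle springs fully open again, leaving the tin in its place under the jaw. Do not force anything (keep clearly under 30 N on the press and 25 N on the tin), and leave the other things on the shelf alone.

Things in the scene. Friction and masses are not known exactly. Their poses are not given: they have to be found in the camera images.
- press: Lid press: locking pliers on a grey base plate (96 mm in x, 330 in y, 8 thick) screwed to the shelf. Origin: on the shelf under the plate's middle, z up. Own +y is the jaw side, own -y the handle side. Open, the jaw reaches up to 140 mm above the shelf over y = 0 to 55 mm: keep the gripper's body off it. More than 30 N on any part of it (handle, lever) spoils it.
- seat (a point): Where the centre of the tin's underside is when the tin is fully home: own x = 0, y = 55 mm of the press, on its base plate, 8 mm above the shelf. The back stop is the steel post (50 mm wide, 58 mm high), its face at y = 22 mm of the press.
- mouth (a point): Open +y end of the tin's guides: x = 0, y = 143 mm of the press, on the base plate. The two guide rails have inner faces at x = +-35 mm and tops 22 mm above the shelf. The tin is pushed from here towards the press's -y.
- pivot (a point): Pivot of handle and jaw, 100 mm above the shelf at x = 0, y = 0 of the press; handle and jaw turn about the press's x axis.
- handle (a joint): Movable handle over the fixed lower one, rad: 0 open (raised), 0.70 locked on its stop. Bar 14 mm thick, 152 mm from pivot to end, towards the press's -y; its last 92 mm is a blue grip 32 mm wide. From the pivot out it slopes nominally 0.45 rad up when open, 0.25 rad down when locked. The adjusting screw shifts this whole swing by a hidden -0.13 to 0.13 rad.
- squeeze_line (a point): Push the blue handle straight down here, 105 mm to the -y side of the pivot (fixed point 80 mm above the shelf). Handle top here: nominally 159 mm high open, 81 mm locked, +-17 mm hidden shift. It resists with 5 to 15 N. At about 0.6 rad it passes over centre, resistance drops to none and it snaps about 8 mm down to its stop. Stop pushing then: on the stop the force soon passes 30 N.
- release (a joint): Red release lever, rad: 0 at rest, 0.30 thrown to its stop; a light spring returns it. Hinged on the movable handle 12 mm above the pivot and carried round with it, 62 mm long, with a cross bar (26 mm along the press's x, 11 mm thick) at its top. Handle open: leans 0.35 rad to the press's +y; locked: 0.35 rad to -y (both with the hidden shift).
- lever_bar_locked (a point): Nominal centre of the lever's cross bar when the handle is locked and the lever at rest: 24 mm to the -y side of the pivot, 169 mm above the shelf (hidden shift +-9 mm in y). Push the bar towards the press's +y: it first swings lightly to 0.30, then at 6 to 15 N it lifts the handle back over centre, which springs open by itself.
- tin: Stainless spice tin, 66 mm across, 60 mm high without lid, about 0.3 kg (0.2 to 0.4). Origin: centre of its underside, z up. It stands loose on the base plate between the guide rails, 30 to 55 mm short of its seat towards the press's +y, and slides easily; push it at 35 to 50 mm above the shelf. More than 25 N from the fingers dents it.
- lid (a joint): Tight plug lid of the tin (brass-coloured disc 58 mm across, 4 mm thick), m: 0 = standing 6 mm proud of the rim, 0.006 = fully home, resting on the rim. It needs 6 N to slide and stays where it is pushed; the press's sprung pad brings 8 to 12 N.
- jar: Bystander: brown stoneware jar with wooden lid, 100 mm across, 138 mm high, loose; origin under its centre.
- tiffin: Bystander: closed stainless tiffin tin with clip latch, 112 mm across, 107 mm high, loose; origin under its centre.
- pan_lid: Bystander: small aluminium pan lid lying flat, 150 mm across, 38 mm high with its knob, loose; origin under its centre.
- lazy_susan: Bystander: white plastic lazy susan insert, 160 mm across, 26 mm high, loose; origin under its centre.

How it is judged (in metres and radians):
On the way, in this order (a step that is already met when the one before it is completed fails the run):
1. the tin is pushed home (within 5 mm of its seat) with its lid still raised (horizontal distance between tin and seat below 0.005 m and value of joint lid below 0.003 m), for 0.2 s.
2. the handle is locked over centre (above 0.65 rad) with the lid pressed home under the jaw (value of joint handle above 0.65 rad and value of joint lid above 0.005 m and horizontal distance between tin and seat below 0.006 m), for 0.3 s.
3. the release lever is thrown (above 0.22 rad) while the handle is still locked (value of joint release above 0.22 rad and value of joint handle above 0.58 rad), for 0.02 s.
At the end, for the whole second after the job is handed in: The handle is open (below 0.08 rad) with the release lever back at rest (below 0.1 rad), the lid is home (within 1 mm), and the tin stands upright and still within 6 mm of its seat (value of joint handle below 0.08 rad and value of joint release below 0.1 rad and value of joint lid above 0.005 m and horizontal distance between tin and seat below 0.006 m and angle between tin's own z axis and vertical below 0.05 rad and linear speed of tin below 0.01 m/s); the robot touches nothing.
It fails at once if more than 30 N put on the press by the robot (contact force between any of the fingers, the arm and press above 30 N).
It fails at once if more than 25 N put on the tin by the fingers (contact force between the fingers and tin above 25 N).
It fails at once if a bystander moved by more than 20 mm (distance of any of jar, tiffin, pan_lid, lazy_susan from where it was at the start of the episode above 0.02 m).
It also fails if it takes over 72 s, if anything falls off the work surface, if the arm or the gripper's body presses on something with over 40 N, if the wrist force passes 120 N, or if a joint passes its speed limit or range.

ROBOT

A 7-joint arm with a two-finger parallel gripper is mounted at the origin on the work surface. World frame = base frame: x ahead of the robot, y to its left, z up, the work surface at z = 0. Lengths are in mm, angles in rad, forces in N, time in s.
With the tool pointing down it reaches from about 400 to 875 mm from the base axis. Payload 4.4 kg.
Tool frame: the origin (TCP) lies at the very end of the fingers, on their centre line; the grasp point (between the pads) lies grasp_offset behind it (grasp_offset is the distance from the TCP to the grasp point, in mm); z points along the fingers, y is the direction in which the jaws open and shut (so a half turn about z gives the same grasp; the last joint's range is limited). The gripper opens to 85 mm and grips with 20 to 120 N. Pads are 22 mm wide; open, the fingers measure 114 mm over their backs; the gripper's body (76 mm by 85 mm) begins 54 mm behind the grasp point. The pads swing forward as they close: fully open they stand 13 mm farther back than shut.
Start: joints at [1.25, 0.628, 0.038, 1.517, -0.027, 0.996, -0.02], TCP at [163.861, -629.021, 231.313] pointing down, gripper open.
Joint ranges: [-3.06, 3.06], [-0.37, 2.12], [-1.25, 1.32], [0.18, 2.47], [-1.1, 4.24], [0.23, 1.98], [-2.94, 2.94]. Speed limits (rad/s): [2.57, 2.57, 3.14, 3.14, 3.14, 3.14, 3.14].

INTERFACE

Orientations are given as a rotation vector (axis times angle).
In Python, from bench import * gives the robot as it stands. The module is installed in compiled form; this text tells all that it offers. Calls block until the motion is done:
- movep(position, orientation): joint-space move of the TCP to a pose.
- move_linear(position, rate=150, ori=None, stop_force=None): straight line of the TCP; ori=None keeps the orientation; rate is the mean speed in mm/s. With stop_force (N) it stops when the force on the tool has changed by that much, and returns True; else False.
- movej(angles): joint-space move.
- command_gripper(opening): finger opening in mm; the grip force is fixed at half the most; returns when the fingers have stopped.
- sleep(seconds).
- solve_ik(position, orientation): joint angles nearest the present ones, or None.
- sense(): the state.
- grab_frame(name): name is "side" or "top"; returns a dict with "img" (480x640x3 uint8, blue, green, red), "range_z" (480x640 float32, mm along the optical axis (not along the pixel's ray), 0 where there is no reading), "vertical_fov" (degrees; the focal length in pixels is half the picture's height over the tangent of half this angle, whatever the lens; pixels are square), "cx", "cy" (the principal point, pixels), "camera_from_world" (4x4, takes a point from world to camera coordinates). Camera axes: x right, y up, looking along -z (the intrinsics and any distortion apply to the point x, -y, -z); pixel columns grow to the right and rows downward; lengths in mm; the calibration is good to about 2 mm. A picture is of the moment at which its call begins.
A pose or a line that the arm cannot do raises Unreachable and nothing moves.
- job_done(): hands the job in, once; it reports no verdict.
The state is a dict: "clock": time; "qpos": joint angles; "dq": joint speeds; "tau": joint torques, N m; "ee_pos": TCP position; "tcp_rot": TCP orientation; "force": force on the tool from outside, world axes, zero at the start; "moment": the same for the moment, N m; "finger_gap": finger opening in mm.
Only numpy, scipy, OpenCV 4.12 (cv2) and the standard library are available. Lean on these libraries where they do the work, as an engineer would, in place of code of your own. Each camera call takes 0.05 s, during which the arm holds its last target. There are 200 camera calls.

## Working session

There is one attempt and no reset: what is moved stays moved. The work goes in short steps, each a Python script; the robot and the scene stay as the last script left them, time stands still between calls to the robot, and variables do not carry over. Pictures are saved under pics/ and viewed, about 8 in all and at most 12, crops included, and the job is handed in when it is done.

```bash
mkdir -p pics
cat > h.py <<'E'
import numpy as np, cv2
from bench import *
def save(name,fn):
    f=grab_frame(name); cv2.imwrite(f'pics/{fn}.png',f['img']); np.savez(f'pics/{fn}.npz',**{k:np.asarray(v) for k,v in f.items()}); return f
def cloud(f):
    z=np.asarray(f['range_z']); h,w=z.shape; fl=h/2/np.tan(np.radians(float(f['vertical_fov']))/2)
    v,u=np.mgrid[:h,:w]; P=np.stack([(u-f['cx'])/fl*z,-(v-f['cy'])/fl*z,-z,np.ones_like(z)],-1)
    W=P@np.linalg.inv(f['camera_from_world']).T; W=W[...,:3]; W[z<=0]=np.nan; return W
E
python3 - <<'E'
from h import *
for n in('top','side'):
    f=save(n,n+'0'); print(n,{k:v for k,v in f.items() if k not in('img','range_z')})
s=sense();print(s['clock'],s['tcp_rot'],s['force'])
E
```

```text
top {'vertical_fov': 43.09986413283291, 'cx': 323.9570046001848, 'cy': 247.30487735114625, 'camera_from_world': array([[-2.91352076e-02, -9.99533896e-01,  9.11759506e-03,
        -7.30618639e+00],
       [ 9.97014555e-01, -2.84068367e-02,  7.17985281e-02,
        -5.89736728e+02],
       [-7.15060605e-02,  1.11822400e-02,  9.97377482e-01,
        -1.72203999e+03],
       [ 0.00000000e+00,  0.00000000e+00,  0.00000000e+00,
         1.00000000e+00]])}
side {'vertical_fov': 52.08284611929067, 'cx': 313.48566004499247, 'cy': 244.25664238702876, 'camera_from_world': array([[-9.81802265e-01, -1.89809371e-01,  6.05924651e-03,
         5.57202357e+02],
       [ 1.32223542e-01, -6.60337003e-01,  7.39237430e-01,
        -1.67373542e+02],
       [-1.36313047e-01,  7.26586158e-01,  6.73417633e-01,
        -1.22399676e+03],
       [ 0.00000000e+00,  0.00000000e+00,  0.00000000e+00,
         1.00000000e+00]])}
0.1 [-3.11443065e+00 -3.98934528e-01  3.47665060e-04] [ 0.62758212 -0.86242791  0.49915299]
```

View pics/top0.png

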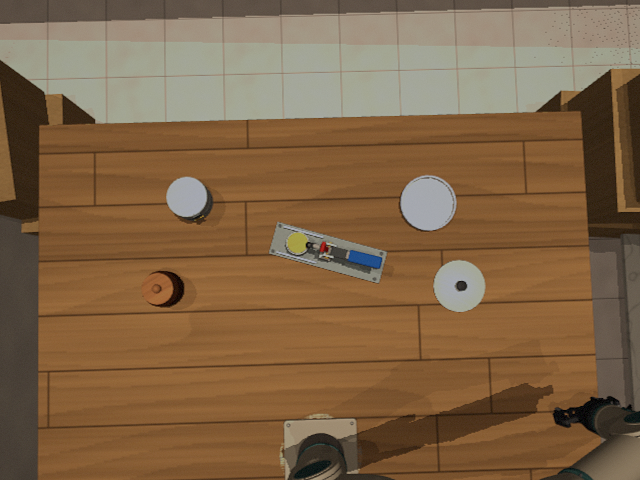

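View pics/side0.png

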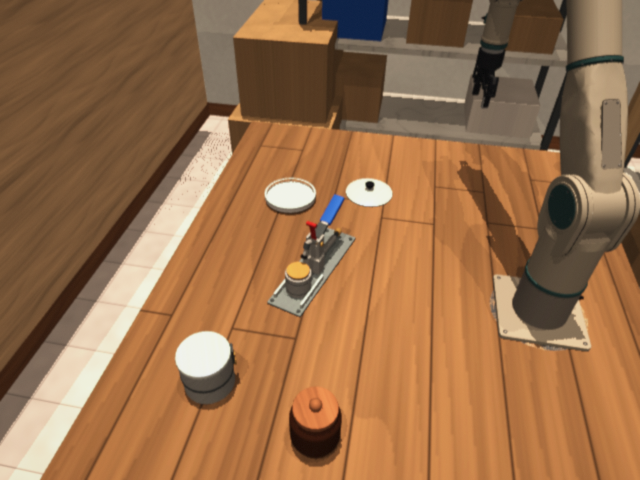

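The top view shows the press at the centre: plate corners at about (278,222), (386,250), (379,282) and (269,254). The brass lid is at (297,243) and the blue handle at (365,259), so the jaw side (+y) faces left. In the side view, the lid is at (298,272) and the handle at (332,210). Next I'll measure these from the depth data and an enlarged crop.

```bash
cat > m.py <<'E'
from h import *
def ld(n): return dict(np.load(f'pics/{n}.npz'))
def hsv(f): return cv2.cvtColor(f['img'],cv2.COLOR_BGR2HSV).astype(int)
def masks(f):
    H=hsv(f); h,s,v=H[...,0],H[...,1],H[...,2]
    return dict(blue=(h>100)&(h<125)&(s>150),red=((h<5)|(h>175))&(s>190)&(v>90),brass=(h>20)&(h<32)&(s>110)&(v>110))
E
python3 - <<'E'
from m import *
for n in('top0','side0'):
    f=ld(n);W=cloud(f);near=np.hypot(W[...,0]-590,W[...,1]+0)<230
    # shelf height check
    r=(np.abs(W[...,2])<25)&near; print(n,'shelf z',np.nanmedian(W[...,2][r]))
    H=hsv(f); grey=(H[...,1]<70)
    pl=near&grey&(W[...,2]>3)&(W[...,2]<13)
    P=W[pl]; print('plate n',len(P),'z',np.median(P[:,2]))
    rc=cv2.minAreaRect(P[:,:2].astype(np.float32)); print('rect',rc, cv2.boxPoints(rc).round(1).tolist())
    for k,m in masks(f).items():
        Q=W[m&near&(W[...,2]>30)]
        if len(Q): print(k,len(Q),'mean',Q.mean(0).round(1),'min',Q.min(0).round(1),'max',Q.max(0).round(1))
    for a,b in((120,125),):pass
a=cv2.resize(ld('top0')['img'][205:295,255:400],None,fx=5,fy=5,interpolation=cv2.INTER_CUBIC)
b=cv2.resize(ld('side0')['img'][180:320,255:370],None,fx=4,fy=4,interpolation=cv2.INTER_CUBIC)[20:]
cv2.imwrite('pics/top0c.png',a);cv2.imwrite('pics/side0c.png',b)
E
```

```text
top0 shelf z 1.8933930386964448
plate n 1665 z 8.613487325905226
rect ((575.839599609375, -34.55970764160156), (330.3171691894531, 95.28748321533203), 73.03001403808594) [[482.1000061035156, -178.60000610351562], [573.2000122070312, -206.39999389648438], [669.5999755859375, 109.5], [578.5, 137.3000030517578]]
blue 373 mean [ 546.4 -130.2  142.8] min [ 523.5 -173.4  120.9] max [572.2 -86.7 165.5]
red 37 mean [580.8 -19.4 170.3] min [569.  -31.3  86.1] max [592.4 -12.  182.3]
brass 314 mean [600.6  49.8  79.3] min [556.7 -40.2  66.1] max [628.1  76.1 107.2]
side0 shelf z -0.6141229721677632
plate n 1491 z 7.136548536463806
rect ((571.4584350585938, -35.50054931640625), (332.38690185546875, 95.15505981445312), 72.29110717773438) [[475.6000061035156, -179.3000030517578], [566.2000122070312, -208.3000030517578], [667.2999877929688, 108.30000305175781], [576.7000122070312, 137.3000030517578]]
blue 279 mean [ 543.6 -130.3  140.2] min [ 521.6 -173.2  122.5] max [566.9 -89.2 156.3]
red 36 mean [578.6 -18.9 172.4] min [567.7 -27.  167.4] max [591.  -14.  177.1]
```

View pics/top0c.png

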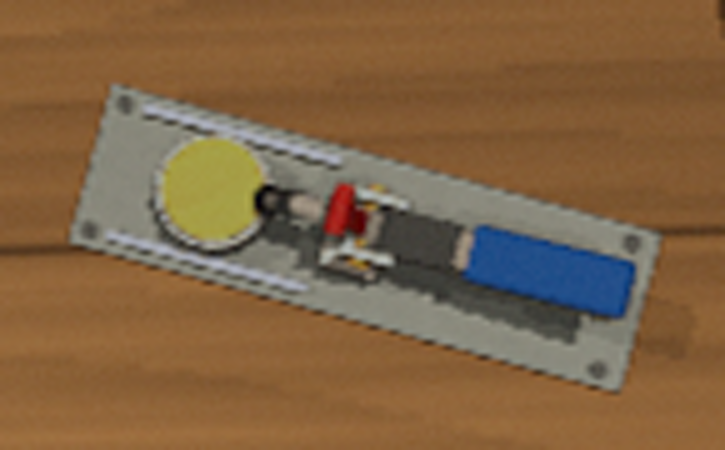

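View pics/side0c.png

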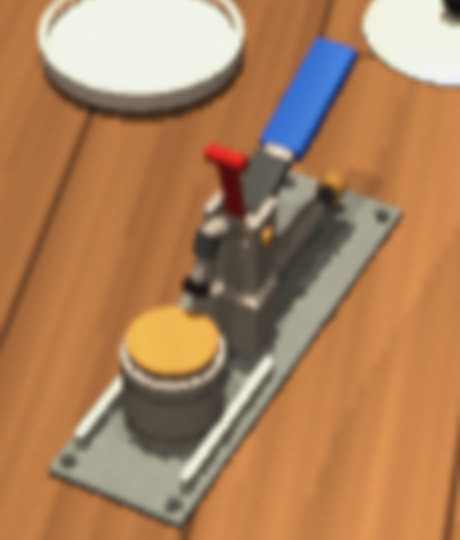

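The crops show the tin between the rails, with the lid centre at about (213,190) in the top crop. The handle is open and the red bar is near (340,208). The two cameras put the press within about 4 mm of each other, so I'll use their mean. Next I'll get the tin's y and the handle angle in the press frame, then check IK for the poses I need.

```bash
cat >> h.py <<'E'
from scipy.spatial.transform import Rotation as R
C=np.array([573.8,-35.0,0]); TH=np.radians(72.8)
EY=np.array([np.cos(TH),np.sin(TH),0]); EX=np.array([np.sin(TH),-np.cos(TH),0]); EZ=np.array([0,0,1.])
M=np.stack([EX,EY,EZ],1)
def w(x,y,z): return (C+M@np.array([x,y,z])).tolist()
def p(W): return (np.asarray(W)-C)@M
def ori(tilt=0,flip=1,jaw='x'):
    # tool z down, tilted towards press -y by tilt; jaw direction along press x (or y)
    z=np.array([0,-np.sin(tilt),-np.cos(tilt)]); y=np.array([flip,0,0.]) if jaw=='x' else flip*np.array([0,np.cos(tilt),-np.sin(tilt)])
    A=np.stack([np.cross(y,z),y,z],1); return R.from_matrix(M@A).as_rotvec().tolist()
E
python3 - <<'E'
from m import *
for n,off in(('top0',(575.8,-34.6)),('side0',(571.5,-35.5))):
    f=ld(n);W=cloud(f);k=masks(f);d=np.array([*off,1 if n=='top0' else -.7])-C
    near=np.hypot(W[...,0]-590,W[...,1])<230
    Q=p(W-d); q=Q[k['blue']&near&(W[...,2]>30)]; a=np.polyfit(q[:,1],q[:,2],1); print(n,'slope',np.arctan(-a[0]),'z at -105',np.polyval(a,-105),'x',q[:,0].mean())
    q=Q[k['red']&near&(W[...,2]>150)];print('red',q.mean(0))
    m=near&(Q[...,2]>60)&(Q[...,2]<85)&(Q[...,1]>40)&(np.abs(Q[...,0])<45);q=Q[m]
    c,r=cv2.minEnclosingCircle(q[:,:2].astype(np.float32)); print('tin/lid',c,r,'ztop',np.median(q[:,2]),len(q))
for nm,pos,t in(('push0',(0,160,110),.4),('push1',(0,140,42),.4),('push2',(0,85,42),.4),('sq',(0,-105,200),0),('sq2',(0,-105,70),0),('lev',(0,-75,200),0),('lev2',(0,10,160),0)):
    for fl in(1,-1): 
        j=solve_ik(w(*pos),ori(t,fl)); print(nm,fl,None if j is None else np.round(j,2))
E
```

```text
top0 slope 0.3304937667559391 z at -105 143.53051788556104 x 0.21491905253563787
red [-3.19226688e-02  1.65754123e+01  1.73527373e+02]
tin/lid (-1.6892719268798828, 89.6029281616211) 32.74143600463867 ztop 76.34082086472131 392
side0 slope 0.3264002125962261 z at -105 142.96644361502706 x 1.4075367730894792
red [  1.85759774  17.94949595 173.07806053]
tin/lid (-0.15502990782260895, 89.28650665283203) 33.51600646972656 ztop 76.11238597735048 465
push0 1 [-0.37  0.87 -0.05  1.46  0.38  1.11 -0.93]
push0 -1 [ 0.1   1.1  -1.06  1.44  1.06  1.58  1.73]
push1 1 [-0.39  0.95  0.02  1.52  0.36  0.96 -0.92]
push1 -1 [ 0.13  1.2  -1.06  1.5   1.16  1.53  1.67]
push2 1 [-0.36  0.92  0.08  1.62  0.35  0.87 -0.86]
push2 -1 [-0.87  1.32  1.24  1.63 -0.91  1.11 -2.93]
sq 1 [ 0.39  0.55 -0.29  1.8   0.21  0.82 -0.3 ]
sq -1 [-0.19  0.6   0.6   1.82 -0.44  0.85 -2.82]
sq2 1 [ 0.32  0.73 -0.2   1.9   0.27  0.53 -0.36]
sq2 -1 [-0.15  0.81  0.55  1.91 -0.7   0.62 -2.59]
lev 1 [ 0.34  0.55 -0.3   1.8   0.21  0.82 -0.36]
lev -1 [-0.24  0.61  0.59  1.81 -0.44  0.85 -2.88]
lev2 1 [ 0.17  0.62 -0.27  1.79  0.23  0.76 -0.52]
lev2 -1 [ 0.6   0.84 -1.06  1.78  0.84  1.05  2.06]
```

Both cameras agree. The open slope is 0.33 rad, so the hidden shift is about −0.12. The tin is at y ≈ 89.5, about 34 mm short of its seat. Now I'll push the tin.

```bash
cat > push.py <<'E'
from h import *
def st(t): s=sense(); print(t,round(s['clock'],2),p(s['ee_pos']).round(1),(np.array(s['force'])@M).round(2)); return s
if __name__=='__main__':
    o=ori(.4); s=sense(); q=list(s['ee_pos']); q[2]=320
    command_gripper(0); move_linear(q,rate=250)
    movep(w(0,165,290),o); st('above')
    move_linear(w(0,155,40),rate=150); st('down')
    hit=move_linear(w(0,104,40),rate=25,stop_force=7); st(f'push {hit}')
    if not hit:
        hit=move_linear(w(0,92,40),rate=10,stop_force=5); st(f'push2 {hit}')
    save('top','top1'); save('side','side1')
E
python3 push.py
python3 - <<'E'
from m import *
for n,off in(('top1',(575.8,-34.6)),('side1',(571.5,-35.5))):
    f=ld(n);W=cloud(f);d=np.array([*off,1 if n=='top1' else -.7])-C;Q=p(W-d)
    m=masks(f)['brass']&(Q[...,2]>60)&(Q[...,2]<85)&(Q[...,1]>20)&(Q[...,1]<140)&(np.abs(Q[...,0])<45);q=Q[m];print(n,len(q),q.min(0),q.max(0))
b=cv2.resize(ld('side1')['img'][180:320,255:370],None,fx=4,fy=4,interpolation=cv2.INTER_CUBIC)[20:]
cv2.imwrite('pics/side1c.png',b)
E
```

```text
above 4.48 [  0.7 163.8 290. ] [-0.07  1.03 -0.42]
down 6.3 [  0.4 155.5  40.9] [ 0.09 -0.68  0.27]
push False 8.49 [ -0.  104.1  40. ] [-0.37  3.41  1.06]
push2 False 9.84 [ 0.  94.3 40. ] [0.02 6.47 0.19]
top1 77 [ 9.8464593  31.80849333 64.91732701] [26.02379591 77.78424416 84.94255926]Traceback (most recent call last):
  File "<stdin>", line 4, in <module>
    return umr_minimum(a, axis, None, out, keepdims, initial, where)
ValueError: zero-size array to reduction operation minimum which has no identity
```

Run:
```python
from push import *
for y in(91,90,89,88):
    h=move_linear(w(0,y,40),rate=10,stop_force=5);s=st(f'{y} {h}')
    if (np.array(s['force'])@M)[1]>12: break
sleep(.3); st('rest')
move_linear(w(0,140,45),rate=120); move_linear(w(0,170,300),rate=250); st('up')
save('top','top2'); save('side','side2')
from m import *
for n,off in(('top2',(575.8,-34.6)),('side2',(571.5,-35.5))):
    f=ld(n);W=cloud(f);d=np.array([*off,1 if n=='top2' else -.7])-C;Q=p(W-d)
    m=(Q[...,2]>60)&(Q[...,2]<85)&(Q[...,1]>40)&(Q[...,1]<140)&(np.abs(Q[...,0])<45);q=Q[m]
    print(n,len(q), 'ymax',np.sort(q[:,1])[-8:].round(1),'ztop',np.median(q[:,2]))
b=cv2.resize(ld('side2')['img'][180:320,255:370],None,fx=4,fy=4,interpolation=cv2.INTER_CUBIC)[20:]
cv2.imwrite('pics/side2c.png',b)
```

```text
91 False 10.19 [-0.  94.2 40. ] [-0.11  7.96  0.31]
90 False 10.44 [ 0.  94.2 40.1] [-0.42  8.88  1.48]
89 False 10.69 [ 0.  94.2 40.1] [ 0.58 10.5   0.07]
88 False 10.94 [ 0.  94.1 40.1] [-0.52 12.39 -0.18]
rest 11.24 [ 0.  94.1 40.1] [ 0.98 11.67 -0.27]
up 13.0 [ -0.3 169.1 298.7] [-0.23 -0.37  0.39]
top2 279 ymax [85.8 86.  86.4 86.8 87.1 87.6 87.7 88.2] ztop 75.54334393049521
side2 365 ymax [85.6 85.6 85.9 86.4 87.  87.4 87.7 88.7] ztop 75.66869892764403
```

View pics/side2c.png

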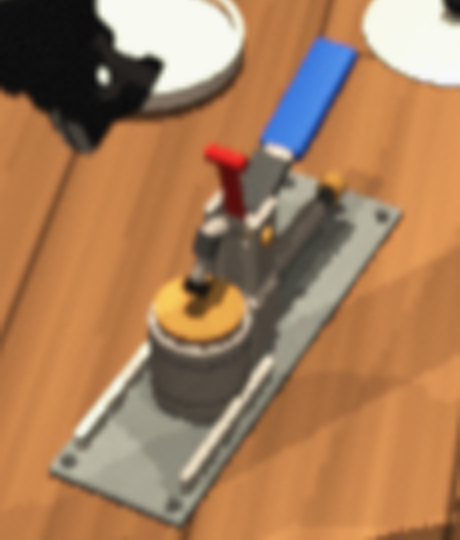

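The picture shows the tin fully under the jaw pad, with the lid (200,305) still proud. Depth puts the tin's outer wall at y = 88, so it is home, and the 12 N push didn't move it any further. Now I'll squeeze the handle. The arm is soft (about 1.6 N/mm), so I'll use small steps and watch the force.

```bash
cat > sq.py <<'E'
from push import *
movep(w(0,-105,280),ori(0)); move_linear(w(0,-105,175),rate=150); sleep(.2)
b=np.mean([sense()['force'][2] for _ in range(5)]); print('base',b)
h=move_linear(w(0,-105,135),rate=30,stop_force=3); s=st(f'touch {h}')
z=p(s['ee_pos'])[2]; fmax=0
while z>52:
    z-=2; h=move_linear(w(0,-105,z),rate=25,stop_force=9); s=sense(); F=s['force'][2]-b; a=p(s['ee_pos'])[2]
    print(f'{z:.1f} a{a:.1f} F{F:.1f}{"*" if h else ""}',end='; ')
    if F>22: print('HIGH'); break
    if fmax>4 and F<0.35*fmax and a<95: print('SNAP'); break
    fmax=max(fmax,F)
st('end'); save('side','side3'); save('top','top3')
E
python3 sq.py
```

```text
base 0.5382003995496445
touch True 16.18 [  -0.  -105.3  145.4] [-0.99 -1.24 10.02]
143.4 a144.2 F9.3; 141.4 a142.2 F9.4; 139.4 a140.2 F9.3; 137.4 a138.2 F10.2; 135.4 a136.3 F9.1; 133.4 a134.3 F9.7; 131.4 a132.3 F8.7; 129.4 a130.3 F9.8; 127.4 a128.3 F9.6; 125.4 a126.3 F9.1; 123.4 a124.2 F8.3; 121.4 a122.2 F7.9; 119.4 a120.2 F8.8; 117.4 a118.2 F9.1; 115.4 a116.2 F8.7; 113.4 a114.1 F8.7; 111.4 a112.1 F8.1; 109.4 a110.3 F9.7; 107.4 a108.3 F9.6; 105.4 a106.3 F9.4; 103.4 a104.3 F9.7; 101.4 a102.2 F9.7; 99.4 a100.1 F8.4; 97.4 a98.0 F7.5; 95.4 a95.9 F6.2; 93.4 a93.8 F6.2; 91.4 a91.8 F5.7; 89.4 a89.7 F5.2; 87.4 a87.6 F3.9; 85.4 a85.5 F3.6; SNAP
end 23.68 [   0.6 -106.6   85.5] [ 1.31 -3.4   4.1 ]
```

My threshold fired early: the force is fading, but z = 85.5 is still above the over-centre height of about 78–80. I'll continue.

Run:
```python
from push import *
b=.54; z=85.4
while z>66:
    z-=1; h=move_linear(w(0,-105,z),rate=20,stop_force=8); s=sense(); F=s['force'][2]-b; a=p(s['ee_pos'])[2]
    print(f'{z:.1f} a{a:.1f} F{F:.1f}{"*" if h else ""}',end='; ')
    if F>15: print('HIGH'); break
    if abs(F)<1.2 and a<81.5: print('free'); break
sleep(.3); st('end'); save('side','side3')
from m import *
f=ld('side3');W=cloud(f);d=np.array([571.5,-35.5,-.7])-C;Q=p(W-d)
k=masks(f)
q=Q[k['blue']&(np.abs(Q[...,0])<30)&(np.abs(Q[...,1]+105)<60)];print('blue',len(q),np.polyfit(q[:,1],q[:,2],1))
q=Q[k['red']&(np.abs(Q[...,0])<30)&(Q[...,2]>150)&(np.abs(Q[...,1])<60)];print('red',len(q),q.mean(0) if len(q) else '')
cv2.imwrite('pics/side3c.png',cv2.resize(f['img'][180:320,255:370],None,fx=4,fy=4,interpolation=cv2.INTER_CUBIC)[20:])
```

```text
84.4 a84.2 F1.2; 83.4 a83.2 F-0.5; 82.4 a82.3 F0.8; 81.4 a81.2 F-0.0; free
end 25.07 [-1.000e-01 -1.052e+02  8.130e+01] [ 0.12 -0.48  0.44]
blue 100 [  0.25623115 105.40501694]
red 63 [  1.80721447 -22.87383096 164.93069748]
```

View pics/side3c.png

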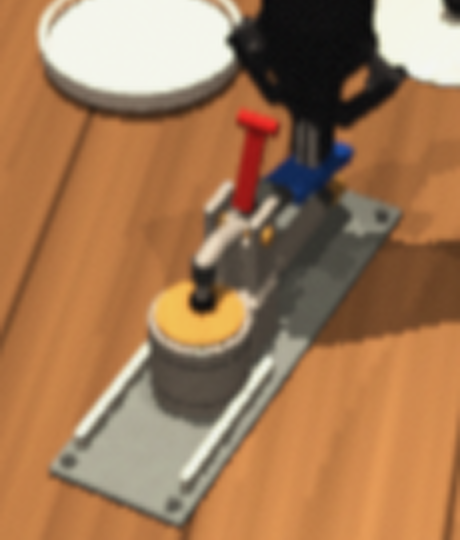

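The picture shows the handle down with the force gone, the jaw pad on the lid at (203,300), and the lever leaning back with its bar at (255,122). Next I'll retract and check the handle and lid clear of the gripper.

Run:
```python
from push import *
move_linear(w(0,-105,215),rate=150); move_linear(w(0,-170,230),rate=150); st('up'); 
from m import *
for n,off in(('top4',(575.8,-34.6)),('side4',(571.5,-35.5))):
    f=save(n[:-1],n);W=cloud(f);d=np.array([*off,1 if n=='top4' else -.7])-C;Q=p(W-d);k=masks(f)
    q=Q[k['blue']&(np.abs(Q[...,0])<30)&(np.abs(Q[...,1]+105)<60)]
    if len(q)>10: a=np.polyfit(q[:,1],q[:,2],1);print(n,'blue',len(q),np.arctan(a[0]),np.polyval(a,-105))
    q=Q[k['red']&(np.abs(Q[...,0])<30)&(Q[...,2]>155)&(np.abs(Q[...,1])<60)];print('red',len(q),q.mean(0),q.min(0),q.max(0)) if len(q) else 0
    q=Q[(Q[...,2]>60)&(Q[...,2]<85)&(Q[...,1]>60)&(Q[...,1]<140)&(np.abs(Q[...,0])<45)]
    print('lid z',np.median(q[:,2]),'ymax',np.sort(q[:,1])[-3:])
```

```text
up 26.76 [  -0.3 -169.2  229.6] [-0.32  0.04  0.03]
top4 blue 371 -0.40043706513929317 146.14537579819313
red 35 [ -0.18989292  16.4118115  173.49850875] [-11.694093    11.09732046 155.86019578] [ 11.90788159  21.25038808 185.20612795]
lid z 71.83767184040471 ymax [87.387043   88.13656465 88.29839955]
side4 blue 275 -0.33099787846541123 143.2101053524387
red 37 [  2.0218798   17.92893048 173.10585005] [-10.63320668  12.06612468 169.2730727 ] [ 15.94161314  23.40618637 177.32534714]
lid z 69.52914654561143 ymax [86.56633573 88.00484329 88.17899478]
```

The handle sprang back open. It had only reached 0.58 rad, where the resistance fades but it isn't yet past centre. Nothing is harmed: the tin is home and the lid is down. I'll squeeze again and go past centre this time.

```bash
cat > sq2.py <<'E'
from push import *
move_linear(w(0,-105,155),rate=120); sleep(.2); b=np.mean([sense()['force'][2] for _ in range(5)])
h=move_linear(w(0,-105,140),rate=25,stop_force=3); st(f'touch {h}')
h=move_linear(w(0,-105,84),rate=25,stop_force=10); st(f'down {h}')
z=84
if not h:
  while z>71:
    z-=1; h=move_linear(w(0,-105,z),rate=20,stop_force=8); s=sense(); F=s['force'][2]-b; a=p(s['ee_pos'])[2]
    print(f'{z:.1f} a{a:.1f} F{F:.1f}{"*" if h else ""}',end='; ')
    if F>6 and a<78 or F>15: print('stop felt'); break
    if z<=74: print('deep enough'); break
sleep(.3); st('end')
from m import *
f=save('side','side5');W=cloud(f);d=np.array([571.5,-35.5,-.7])-C;Q=p(W-d);k=masks(f)
q=Q[k['blue']&(np.abs(Q[...,0])<30)&(np.abs(Q[...,1]+105)<60)];a=np.polyfit(q[:,1],q[:,2],1);print('blue',len(q),np.arctan(a[0]),np.polyval(a,-94))
q=Q[k['red']&(np.abs(Q[...,0])<30)&(Q[...,2]>150)&(np.abs(Q[...,1])<60)];print('red',len(q),q.mean(0) if len(q) else '')
E
python3 sq2.py
```

```text
touch True 28.48 [   0.2 -105.3  145.5] [-0.1  -0.74  8.71]
down False 31.07 [  -0.2 -104.7   83.9] [ 0.28 -2.05  1.09]
83.0 a82.9 F1.8; 82.0 a81.8 F0.4; 81.0 a80.9 F0.4; 80.0 a79.9 F-1.1; 79.0 a78.9 F-0.1; 78.0 a77.9 F-0.2; 77.0 a76.9 F-0.1; 76.0 a75.9 F0.1; 75.0 a74.9 F0.1; 74.0 a73.9 F-0.2; deep enough
end 33.88 [   0. -105.   74.] [ 0.21  1.28 -0.61]
blue 95 0.3536962486426948 70.72890211597937
red 60 [  1.73795206 -29.60128714 162.49742372]
```

The handle has now dropped by itself to 0.68–0.70 rad, below the finger, so it is locked. Next I'll retract, confirm it stays locked, and throw the lever.

```bash
cat > lev.py <<'E'
from push import *
from m import *
def meas(t):
    f=save('side',t);W=cloud(f);d=np.array([571.5,-35.5,-.7])-C;Q=p(W-d);k=masks(f)
    q=Q[k['blue']&(np.abs(Q[...,0])<30)&(np.abs(Q[...,1]+105)<60)];a=np.polyfit(q[:,1],q[:,2],1);sl=np.arctan(a[0])
    q=Q[k['red']&(np.abs(Q[...,0])<30)&(Q[...,2]>130)&(np.abs(Q[...,1])<60)];print(t,'handle',sl+.33,'red',len(q),q.mean(0).round(1),q.min(0).round(1),q.max(0).round(1))
    q=Q[(Q[...,2]>60)&(Q[...,2]<85)&(Q[...,1]>60)&(Q[...,1]<140)&(np.abs(Q[...,0])<45)]
    if len(q): print('lid z',np.median(q[:,2]),'ymax',np.sort(q[:,1])[-3:])
    return sl+.33
if __name__=='__main__':
    move_linear(w(0,-105,110),rate=100); move_linear(w(0,-92,158),rate=120); st('at')
    assert meas('side6')>.6
    sleep(.2); b=np.mean([(np.array(sense()['force'])@M)[1] for _ in range(5)])
    y=-60; h=move_linear(w(0,y,158),rate=80,stop_force=6); st(f'pre {h}'); fmax=0
    while y<-2:
        y+=1.5; h=move_linear(w(0,y,158),rate=25,stop_force=10); s=sense(); F=-((np.array(s['force'])@M)[1]-b)*-1; a=p(s['ee_pos'])[1]
        print(f'{y:.1f} a{a:.1f} F{F:.1f}{"*" if h else ""}',end='; ')
        F=abs(F)
        if F>22: print('HIGH'); break
        if fmax>5 and F<2: print('RELEASED'); break
        fmax=max(F,fmax)
    st('end'); move_linear(w(0,-60,175),rate=80); meas('side7')
E
python3 lev.py
```

```text
at 35.0 [ -0.3 -92.5 157.6] [-0.27  0.12 -0.44]
side6 handle 0.6878101688929272 red 96 [  2.2 -24.9 152.7] [ -9.1 -36.4 130.3] [ 13.8  -7.4 171.5]
lid z 69.80565087672706 ymax [85.90901947 86.01206998 86.47975109]
pre False 35.8 [-1.00e-01 -5.95e+01  1.58e+02] [ 0.75 -0.22  0.51]
-58.5 a-58.9 F0.9; -57.0 a-57.0 F0.2; -55.5 a-55.3 F0.3; -54.0 a-53.8 F1.4; -52.5 a-52.3 F0.5; -51.0 a-50.8 F0.6; -49.5 a-49.9 F-0.8; -48.0 a-48.1 F-1.2; -46.5 a-46.4 F-2.3; -45.0 a-44.8 F-1.6; -43.5 a-43.3 F-0.8; -42.0 a-41.8 F-0.6; -40.5 a-40.3 F-0.6; -39.0 a-38.8 F-0.8; -37.5 a-37.3 F-0.3; -36.0 a-35.8 F-1.5; -34.5 a-34.3 F-0.8; -33.0 a-33.3 F-2.7; -31.5 a-33.1 F-4.1; -30.0 a-32.7 F-6.6; -28.5 a-31.9 F-9.1; -27.0 a-30.7 F-9.2; -25.5 a-29.4 F-9.3; -24.0 a-26.5 F-4.9; -22.5 a-21.6 F0.7; RELEASED
end 42.05 [ 1.000e-01 -2.160e+01  1.581e+02] [-0.42 -0.2  -0.91]
side7 handle 0.197591384577074 red 42 [  1.   18.1 172.8] [-11.2   9.8 161.4] [ 14.5  23.2 179.1]
lid z 70.13663488746279 ymax [86.32669175 86.83405767 87.7754013 ]
```

It released at about 9 N. I'll move clear and verify.

Run:
```python
from lev import *
move_linear(w(0,-100,300),rate=200); move_linear(w(-150,-150,300),rate=200); st('clear'); meas('side8')
f=save('top','top8'); W=cloud(f);d=np.array([575.8,-34.6,1])-C;Q=p(W-d);Q0=p(cloud(ld('top0'))-d)
for q in(Q,Q0):
    z=q[(np.abs(q[...,0])<25)&(np.abs(q[...,1]+105)<4)][:,2]; print('handle top z at -105',np.percentile(z[z>40],[50]))
cv2.imwrite('pics/fin.png',cv2.resize(ld('side8')['img'][140:320,240:400],None,fx=3.3,fy=3.3,interpolation=cv2.INTER_CUBIC))
```

```text
clear 44.52 [-149.  -149.6  300.1] [ 0.01 -0.27 -0.19]
side8 handle -0.0010762458431232136 red 37 [  1.7  18.4 173.1] [-10.8  12.2 160.5] [ 16.6  23.5 177.5]
lid z 69.4040794798827 ymax [86.58049741 87.15553953 88.55786577]
handle top z at -105 [144.37680605]
handle top z at -105 [142.82879904]
```

View pics/fin.png

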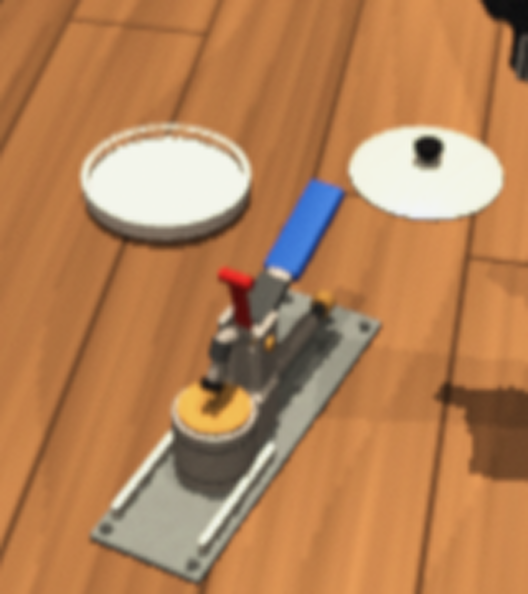

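The final picture shows the handle fully open at (305,230), the lever at rest at (236,275), and the tin under the jaw with its lid down at (214,408). The bystanders in view haven't moved and the robot is clear, so I'm handing in.

```bash
python3 -c "
from bench import *
job_done(); print(sense()['clock'])"
```

```text
the job is handed in; nothing more can be done
the job is handed in; nothing more can be done
```

The spice tin is closed and the press is open again with the tin in place. I handed the job in after about 45 s of robot time (limit 72 s); no verdict is reported.

- **Pushing the tin home:** It went against the back stop with at most about 12 N. Depth put its outer wall at y = 88 mm (exactly home), with the lid still raised.
- **Squeezing the handle:** My first squeeze stopped just short of centre, at about 0.58 rad, and the handle sprang back open when I lifted off. That first squeeze already pressed the lid down. The second squeeze went past centre and locked at about 0.69 rad. The highest force read in either squeeze was about 10 N.
- **Releasing the lever:** It let go at about 9 N and the handle sprang open.

**Last checks:**
- **Handle:** about 0.00 rad (open), with the lever back at its resting position.
- **Lid:** its measured top dropped about 6 mm (75.7 to 69.4 mm), so it is home. Depth reads lid heights about 2 mm low, so I relied on the drop.
- **Tin:** outer wall at about 87–88.5 mm, so it is still in its seat.
- **Robot and bystanders:** the robot is clear. The lazy susan and pan lid look unmoved in the final picture. The jar and tiffin were outside that picture and I did not measure them, but the arm worked nowhere near them.

**Disagreements:** The two cameras differed by about 4 mm on the press position, so I used their mean. One handle reading straight after release (0.20 rad) disagreed, probably because the gripper was in view; it read 0.00 once the gripper was clear.

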